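# Shut the spectrophotometer, select the sample's cell and start the reading

## Robot

A 7-joint arm with a two-finger parallel gripper is mounted at the origin on the work surface. World frame = base frame: x ahead of the robot, y to its left, z up, the work surface at z = 0. Lengths are in m, angles in degrees, forces in N, time in s.
With the tool pointing down it reaches from about 0.425 to 0.875 m from the base axis. Payload 4.7 kg.
Tool frame: the origin (TCP) lies on the centre line of the jaws, within the pads' length; the fingertips stand 19 mm ahead of it and the grasp point (between the pads) is the TCP; z points along the fingers, y is the line along which they close (so a half turn about z gives the same grasp; the last joint's range is limited). The gripper opens to 87 mm and grips with 3 to 60 N. Pads are 19 mm wide; open, the fingers measure 117 mm over their backs; the gripper's body (75 mm by 190 mm) begins 51 mm behind the grasp point.
Start: joints at [-75.453, 18.392, -4.016, 83.108, 1.295, 78.541, -3.26], TCP at [0.154, 0.631, 0.242] pointing down, gripper open.
Joint ranges: [-163.93, 163.93], [-17.29, 119.83], [-79.2, 71.16], [3.27, 140.29], [-89.18, 269.18], [5.43, 117.66], [-154.24, 154.24]. Speed limits (degrees/s): [147.25, 147.25, 180, 180, 180, 180, 180].

## Interface

Orientations are given as [roll, pitch, yaw] about the fixed x, y, z axes, in that order (R = Rz(yaw) Ry(pitch) Rx(roll)).
In Python, from cell import env, imaging gives the robot as it stands.
- The arm moves only by the shell command python3 -m crank 'ROWS' [OPENING] [FORCE]. ROWS is JSON, a list of rows, each an object of numbers: "x", "y", "z": the shift along the tool's x, y, z in m; "turn": the turn about the tool's z in rad. In form: [{"x": .., "y": .., "z": .., "turn": ..}, ...]. A call has 1 to 12 rows; each row is the pose to reach, as a shift and turn from the pose commanded when the call began, along the tool's axes at that moment; what a row does not reach only later rows make up. A row lasts 1/8 s, in which the tool goes at most 62.5 mm and 10.7 degrees, less where a joint would pass 70% of its speed; a pose out of reach is approached as far as the arm can. A call with a gripper value outside its range is refused whole. OPENING is the finger opening in m, from 0 to 0.087, set as the call begins (- or left out, the last holds). The fingers move at their own pace and stop on an object; FORCE is the grip in N (left out, the last holds). Time passes only in rows, so rows that repeat a pose let the fingers close. It gives the time, the measured TCP pose, the force, the opening and the grip force at its end, in the units of the state.
- env.get_obs(): the state, without advancing time (a new reading comes with each control period).
- imaging.read_camera(name): name is "scene" or "top"; returns the picture (420x560x3 uint8, red, green, blue); there is no depth.
- imaging.get_calibration(name): a dict with "camera_matrix" (3x3 intrinsics, pixels), "position" and "attitude" of the camera in the world. Camera axes: x right, y up, looking along -z (the intrinsics and any distortion apply to the point x, -y, -z); pixel columns grow to the right and rows downward; lengths in m; the calibration is good to about 2 mm. A picture is of the moment at which its call begins. get_calibration takes no time and is no camera call.
- env.sign_off(): hands the job in; it is judged then, once.
The state is a dict: "time_s": time; "qpos": joint angles; "joint_velocities": joint speeds; "effort": joint torques, N m; "tool_pos": TCP position; "tool_rot": TCP orientation; "force": force on the tool from outside, world axes, zero at the start; "wrist_torque": the same for the moment, N m; "grip_width": finger opening in m; "grasp_force": force on a finger pad.
Only numpy, scipy, OpenCV 4.12 (cv2) and the standard library are available. Lean on these libraries where they do the work, as an engineer would, in place of code of your own. Each camera call takes 0.05 s, during which the arm holds its last target. There are 200 camera calls.

## Task

Take a reading of the one cuvette that stands in the spectrophotometer's six-place carousel: with closed fingers push the lid fully shut without slamming it, then press the key in the ring of six that has the same place in the ring as the cuvette has in the carousel, then press the wide start key. Press each key fully down and let it come up again before going on; press no key while the lid is open and no other key of the ring at any time. Nothing is to be picked up: leave the cuvette in its well and the case, rack, beaker and bottle where they stand.

Things in the scene. Friction and masses are not known exactly. Their poses are not given: they have to be found in the camera images.
- instrument: White bench spectrophotometer, fixed, 380 deep (x) by 400 wide (y), flat deck 130 above the bench. Origin: centre of its underside; x points from its front (key panel, nearest the robot) to its rear, y to its left, z up. Sample pocket behind the panel: 150 by 150, 70 deep, centred at x 75, y -55. Display, soft keys and number pad are flat prints at the panel's left.
- lid (a joint): Lid of the pocket: white plate 176 (instrument x) by 186 (y), 14 thick, hinged on its left edge (+y) about an axis along instrument x. 0 = shut, flat on the deck; grows as it opens (rad); starts about upright, 1.4 to 1.6. A stiff hinge keeps it where it is left (about 3 N square to it near the free edge moves it). To shut, the free edge swings over to the right (-y) and down.
- lid_hinge (a point): Point on the lid's hinge axis, mid-length, at deck height (130 above the bench). The axis runs along instrument x.
- lid_push (a point): Point on the lid's outer face (its upper face when shut, its left face when standing open), mid-length, 165 from the hinge axis and 21 in from the lid's free edge; the outer face stands 16 off the plane through the axis. Moves with the lid; about 295 above the bench when open, 146 when shut.
- cuvette: The only cuvette in the carousel: frosted square block 12.5 by 12.5, with a stopper 51 tall in all, standing loose and upright in one of the six wells. Origin: centre of its underside; z up. Its top stays 13 below the deck.
- carousel_centre (a point): Centre of the round black carousel on the pocket's floor, 66 above the bench; axes as the instrument's. Six square wells (14.5 wide inside, 20 deep) lie every 60 degrees on a circle of radius 40, one straight to the rear (+x). The ring of six keys is laid out alike: a well's key lies in the same direction from the ring's centre as the well from this point.
- cell_key1_top (a point): Top centre of the rearmost (instrument +x) key of the ring, which selects the rearmost well: round, grey, 18 across, 8 above the deck (top 138 above the bench when up). The ring: radius 44, centred at instrument x -90, y -115.
- cell_key1 (a joint): Travel of that rearmost (instrument +x) key: 0 up, 0.005 m fully down; springs back; 1.2 N to start, 3.5 N fully down.
- cell_key2_top (a point): Top centre of the rear left key of the ring, which selects the rear left well: round, grey, 18 across, 8 above the deck (top 138 above the bench when up). The ring: radius 44, centred at instrument x -90, y -115.
- cell_key2 (a joint): Travel of that rear left key: 0 up, 0.005 m fully down; springs back; 1.2 N to start, 3.5 N fully down.
- cell_key3_top (a point): Top centre of the front left key of the ring, which selects the front left well: round, grey, 18 across, 8 above the deck (top 138 above the bench when up). The ring: radius 44, centred at instrument x -90, y -115.
- cell_key3 (a joint): Travel of that front left key: 0 up, 0.005 m fully down; springs back; 1.2 N to start, 3.5 N fully down.
- cell_key4_top (a point): Top centre of the frontmost (instrument -x) key of the ring, which selects the frontmost well: round, grey, 18 across, 8 above the deck (top 138 above the bench when up). The ring: radius 44, centred at instrument x -90, y -115.
- cell_key4 (a joint): Travel of that frontmost (instrument -x) key: 0 up, 0.005 m fully down; springs back; 1.2 N to start, 3.5 N fully down.
- cell_key5_top (a point): Top centre of the front right key of the ring, which selects the front right well: round, grey, 18 across, 8 above the deck (top 138 above the bench when up). The ring: radius 44, centred at instrument x -90, y -115.
- cell_key5 (a joint): Travel of that front right key: 0 up, 0.005 m fully down; springs back; 1.2 N to start, 3.5 N fully down.
- cell_key6_top (a point): Top centre of the rear right key of the ring, which selects the rear right well: round, grey, 18 across, 8 above the deck (top 138 above the bench when up). The ring: radius 44, centred at instrument x -90, y -115.
- cell_key6 (a joint): Travel of that rear right key: 0 up, 0.005 m fully down; springs back; 1.2 N to start, 3.5 N fully down.
- start_key_top (a point): Top centre of the start key: the one wide bar key, grey, 18 (instrument x) by 44 (y), standing 8 above the deck at the panel's front edge, left of the ring of keys.
- start_key (a joint): Travel of the start key: 0 up, 0.005 m fully down; springs back; 1.2 N to start, 3.5 N fully down.
- reagent_bottle: Amber reagent bottle with black cap, 60 across, 125 tall, on the bench right of the instrument. Leave alone. Origin: centre of its underside.
- beaker: Glass beaker, 68 across, 85 tall, on the bench left of the instrument. Leave alone. Origin: centre of its underside.
- cuvette_case: Flat grey case 75 by 45 by 22 lying on the instrument's deck at the left rear, at least 40 from the hinge. Leave alone. Origin: centre of its underside.
- cuvette_rack: White rack 50 by 110, 51 tall, with three spare cuvettes fixed in it, on the bench left of the instrument. Leave alone. Origin: centre of its underside.

How it is judged (in metres and radians):
On the way, in this order (a step that is already met when the one before it is completed fails the run):
1. the lid is pushed shut (value of joint lid below 0.035 rad), for 0.1 s.
2. with the lid shut, the ring key that matches the cuvette's well is pressed down, the start key being up (value of joint lid below 0.035 rad and value of joint start_key below 0.0015 m and ((value of joint cell_key1 above 0.003 m and (x of cuvette in the frame of carousel_centre between 0.028 and 0.052 m and y of cuvette in the frame of carousel_centre between -0.012 and 0.012 m)) or (value of joint cell_key2 above 0.003 m and (x of cuvette in the frame of carousel_centre between 0.008 and 0.032 m and y of cuvette in the frame of carousel_centre between 0.0226 and 0.0466 m)) or (value of joint cell_key3 above 0.003 m and (x of cuvette in the frame of carousel_centre between -0.032 and -0.008 m and y of cuvette in the frame of carousel_centre between 0.0226 and 0.0466 m)) or (value of joint cell_key4 above 0.003 m and (x of cuvette in the frame of carousel_centre between -0.052 and -0.028 m and y of cuvette in the frame of carousel_centre between -0.012 and 0.012 m)) or (value of joint cell_key5 above 0.003 m and (x of cuvette in the frame of carousel_centre between -0.032 and -0.008 m and y of cuvette in the frame of carousel_centre between -0.0466 and -0.0226 m)) or (value of joint cell_key6 above 0.003 m and (x of cuvette in the frame of carousel_centre between 0.008 and 0.032 m and y of cuvette in the frame of carousel_centre between -0.0466 and -0.0226 m)))), for 0.05 s.
3. with the lid shut and the ring keys up again, the start key is pressed down (value of joint lid below 0.035 rad and value of joint start_key above 0.003 m and value of joint each of cell_key1, cell_key2, cell_key3, cell_key4, cell_key5, cell_key6 below 0.0015 m), for 0.05 s.
At the end, for the whole second after the job is handed in: The lid is shut (within 0.035 rad, some 6 mm at its free edge), all keys are up (within 1.5 mm), the cuvette still stands in its well (within 12 mm of its start), and the case, rack, beaker and bottle stand upright and at rest within 30 mm of where they stood (value of joint lid below 0.035 rad and value of joint each of start_key, cell_key1, cell_key2, cell_key3, cell_key4, cell_key5, cell_key6 below 0.0015 m and ((x of cuvette in the frame of carousel_centre between 0.028 and 0.052 m and y of cuvette in the frame of carousel_centre between -0.012 and 0.012 m) or (x of cuvette in the frame of carousel_centre between 0.008 and 0.032 m and y of cuvette in the frame of carousel_centre between 0.0226 and 0.0466 m) or (x of cuvette in the frame of carousel_centre between -0.032 and -0.008 m and y of cuvette in the frame of carousel_centre between 0.0226 and 0.0466 m) or (x of cuvette in the frame of carousel_centre between -0.052 and -0.028 m and y of cuvette in the frame of carousel_centre between -0.012 and 0.012 m) or (x of cuvette in the frame of carousel_centre between -0.032 and -0.008 m and y of cuvette in the frame of carousel_centre between -0.0466 and -0.0226 m) or (x of cuvette in the frame of carousel_centre between 0.008 and 0.032 m and y of cuvette in the frame of carousel_centre between -0.0466 and -0.0226 m)) and distance of cuvette from where it was at the start of the episode below 0.012 m and distance of each of reagent_bottle, beaker, cuvette_case, cuvette_rack from where it was at the start of the episode below 0.03 m and angle between each of reagent_bottle, beaker, cuvette_case, cuvette_rack's own z axis and vertical below 0.2 rad and linear speed of each of reagent_bottle, beaker, cuvette_case, cuvette_rack below 0.02 m/s); the robot touches nothing.
It fails at once if a ring key other than the one for the cuvette's well is pressed (over 2 mm) ((value of joint cell_key1 above 0.002 m and not (x of cuvette in the frame of carousel_centre between 0.028 and 0.052 m and y of cuvette in the frame of carousel_centre between -0.012 and 0.012 m)) or (value of joint cell_key2 above 0.002 m and not (x of cuvette in the frame of carousel_centre between 0.008 and 0.032 m and y of cuvette in the frame of carousel_centre between 0.0226 and 0.0466 m)) or (value of joint cell_key3 above 0.002 m and not (x of cuvette in the frame of carousel_centre between -0.032 and -0.008 m and y of cuvette in the frame of carousel_centre between 0.0226 and 0.0466 m)) or (value of joint cell_key4 above 0.002 m and not (x of cuvette in the frame of carousel_centre between -0.052 and -0.028 m and y of cuvette in the frame of carousel_centre between -0.012 and 0.012 m)) or (value of joint cell_key5 above 0.002 m and not (x of cuvette in the frame of carousel_centre between -0.032 and -0.008 m and y of cuvette in the frame of carousel_centre between -0.0466 and -0.0226 m)) or (value of joint cell_key6 above 0.002 m and not (x of cuvette in the frame of carousel_centre between 0.008 and 0.032 m and y of cuvette in the frame of carousel_centre between -0.0466 and -0.0226 m))).
It fails at once if a key is pressed (over 2 mm) while the lid is open (value of joint lid above 0.06 rad and value of joint any of cell_key1, cell_key2, cell_key3, cell_key4, cell_key5, cell_key6, start_key above 0.002 m).
It fails at once if the lid slams: it comes down on its seat faster than 4 rad/s (0.7 m/s at its free edge) (value of joint lid below 0.3 rad and velocity of joint lid below -4 rad/s).
It fails at once if the cuvette is lifted or moved (over 12 mm) (distance of cuvette from where it was at the start of the episode above 0.012 m).
It fails at once if the case, rack, beaker or bottle is moved over 30 mm or lifted (distance of any of reagent_bottle, beaker, cuvette_case, cuvette_rack from where it was at the start of the episode above 0.03 m).
It also fails if it takes over 48 s, if anything falls off the work surface, if the arm or the gripper's body presses on something with over 40 N, if the wrist force passes 120 N, or if a joint passes its speed limit or range.

## Working session

There is one attempt and no reset: what is moved stays moved. The work goes in short steps, Python scripts to look and compute and a shell command to move; the robot and the scene stay as the last step left them, time stands still between calls to the robot, and variables do not carry over. Pictures are saved under pics/ and viewed, at most 10 in all, crops included, and the job is handed in when it is done.

```bash
mkdir -p pics
python3 - <<'E'
from cell import env, imaging
import cv2
for n in("scene","top"):
    im=imaging.read_camera(n); cv2.imwrite(f"pics/{n}0.png",im[:,:,::-1]); c=imaging.get_calibration(n); print(n,c)
o=env.get_obs(); print(o)
E
```

```text
scene {'camera_matrix': array([[389.8813562 ,   0.        , 283.62558809],
       [  0.        , 389.8813562 , 209.8549431 ],
       [  0.        ,   0.        ,   1.        ]]), 'position': array([1.26301244, 0.01759064, 0.53354311]), 'attitude': array([56.10001026, -0.11181091, 90.40908923])}
top {'camera_matrix': array([[493.50541446,   0.        , 277.51052624],
       [  0.        , 493.50541446, 207.94555484],
       [  0.        ,   0.        ,   1.        ]]), 'position': array([0.52795756, 0.01739027, 1.36951906]), 'attitude': array([  3.19596445,   0.45407981, -88.68745207])}
{'time_s': 0.1, 'qpos': array([-75.45175261,  18.43282409,  -4.01549811,  83.16718216,
         1.29467934,  78.5412533 ,  -3.2597169 ]), 'joint_velocities': array([-0.02328314, -0.00585324, -0.02231106, -0.15382702,  0.03240526,
        0.06884245,  0.05993355]), 'effort': array([-8.78850242e-04, -4.92571342e+01, -4.06388249e-01, -3.13399386e+01,
       -6.43173675e-02,  3.93753732e-02,  5.40363010e-05]), 'tool_pos': array([0.15432554, 0.63094116, 0.24059979]), 'tool_rot': array([-1.79903954e+02,  5.17035951e-03,  1.66261523e+02]), 'force': array([-0.12103215,  0.11811588,  0.48225173]), 'wrist_torque': array([0.00037749, 0.00415873, 0.01616168]), 'grasp_force': 0.0, 'grip_width': 0.08712360363043485}
```

View pics/scene0.png

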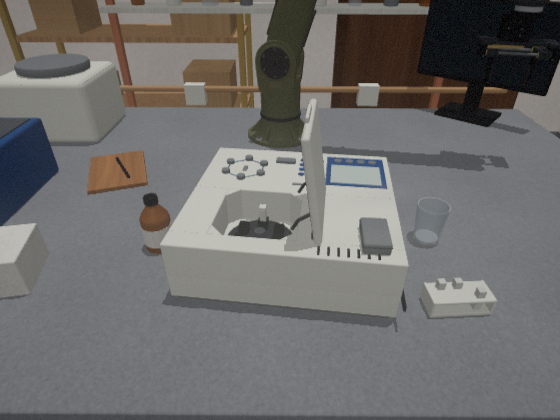

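View pics/top0.png

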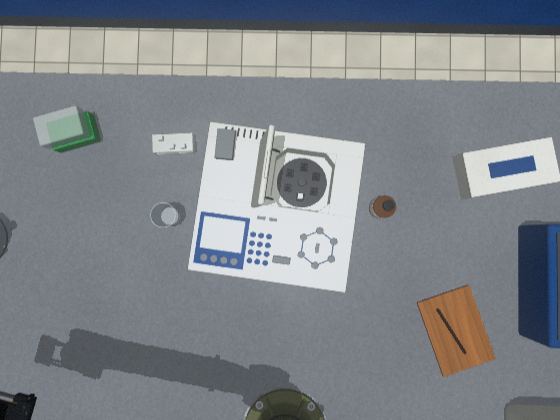

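The top view shows the instrument with its front toward the robot and a slight yaw. The ring centre is near (318,249) and the start key near (282,260). The bright cuvette at (300,196) is on the front side of the carousel centre (302,182), so key 4, the frontmost, is the match. Next I'll measure the poses.

```bash
cat > h.py <<'E'
import numpy as np, cv2
from scipy.spatial.transform import Rotation as R
from cell import env, imaging
def ray(name,px):
    c=imaging.get_calibration(name); K=c["camera_matrix"]
    p=np.linalg.inv(K)@[px[0],px[1],1]
    d=R.from_euler('xyz',c["attitude"],degrees=True).as_matrix()@[p[0],-p[1],-p[2]]
    return np.array(c["position"]),d
def onz(name,px,z):
    o,d=ray(name,px); return o+d*(z-o[2])/d[2]
def proj(name,P):
    c=imaging.get_calibration(name); K=c["camera_matrix"]
    q=R.from_euler('xyz',c["attitude"],degrees=True).as_matrix().T@(np.array(P)-c["position"])
    p=K@[q[0],-q[1],-q[2]]; return p[:2]/p[2]
E
python3 - <<'E'
from h import *
im=cv2.imread("pics/top0.png"); hsv=cv2.cvtColor(im,cv2.COLOR_BGR2HSV)
m=((hsv[...,2]>185)&(hsv[...,1]<60)).astype(np.uint8); m[:110]=0;m[300:]=0;m[:,:185]=0;m[:,370:]=0
cs,_=cv2.findContours(m,cv2.RETR_EXTERNAL,cv2.CHAIN_APPROX_NONE); c=max(cs,key=cv2.contourArea)
box=cv2.boxPoints(cv2.minAreaRect(c)); print("box",box)
for b in box: print(b,onz("top",b,.13)[:2])
g=((hsv[...,2]<175)&(hsv[...,2]>70)&(hsv[...,1]<90)).astype(np.uint8)
n,l,s,ce=cv2.connectedComponentsWithStats(g[225:275,265:345])
for i in range(1,n):
    if s[i,4]>15: p=ce[i]+[265,225]; print("blob",p.round(1),s[i,2:],onz("top",p,.138)[:2].round(4))
a=im[120:280,240:360]; cv2.imwrite("pics/crop1.png",cv2.resize(a,None,fx=3.7,fy=3.7,interpolation=cv2.INTER_CUBIC))
E
```

```text
box [[187.37999 269.34   ]
 [208.61998 120.66002]
 [365.83997 143.12003]
 [344.59998 291.8    ]]
[187.37999 269.34   ] [0.43806138 0.25072074]
[208.61998 120.66002] [0.81529877 0.20908112]
[365.83997 143.12003] [ 0.76621154 -0.19091853]
[344.59998 291.8    ] [ 0.39166734 -0.14296441]
blob [319.4 230.4] [ 8  7 42] [ 0.5427 -0.0769]
blob [303.  236.8] [ 7  8 40] [ 0.5258 -0.0364]
blob [332.9 241.3] [10 11 48] [ 0.5166 -0.111 ]
blob [316.7 247.9] [ 5  9 32] [ 0.4992 -0.071 ]
blob [300.7 254.1] [ 7  7 37] [ 0.483  -0.0316]
blob [331.  258.1] [ 8  9 43] [ 0.4747 -0.1068]
blob [280.9 259.6] [ 19  10 125] [0.4681 0.0173]
blob [314.6 264.8] [10  7 44] [ 0.4572 -0.0666]
```

View pics/crop1.png

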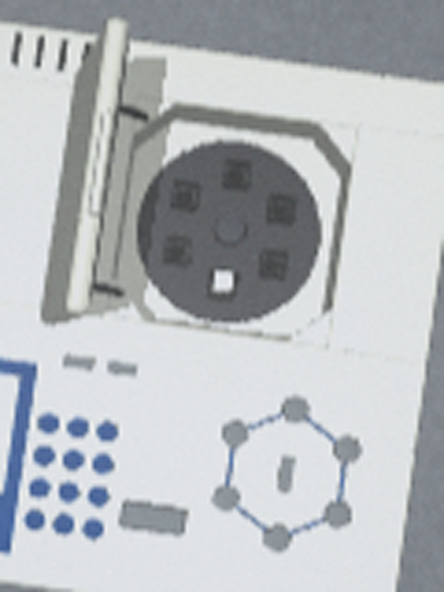

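The zoomed crop shows the cuvette at crop (222,282), directly in front of the carousel centre (230,228), so its well is the front one and key 4 is right. Key 4 is at crop (277,538) and the start key at (152,517). The instrument yaw is about -6.8°. I'll close the fingers and move to the left of the lid.

```bash
python3 -m crank '[{"x":-0.01,"y":-0.005,"z":-0.02},{"x":-0.03,"y":-0.015,"z":-0.05},{"x":-0.06,"y":-0.03,"z":-0.06},{"x":-0.1,"y":-0.055,"z":-0.06,"turn":-0.03},{"x":-0.14,"y":-0.08,"z":-0.06,"turn":-0.06},{"x":-0.18,"y":-0.1,"z":-0.06,"turn":-0.09},{"x":-0.22,"y":-0.125,"z":-0.06,"turn":-0.12},{"x":-0.26,"y":-0.145,"z":-0.06,"turn":-0.12},{"x":-0.29,"y":-0.165,"z":-0.06,"turn":-0.12},{"x":-0.31,"y":-0.175,"z":-0.06,"turn":-0.12},{"x":-0.32,"y":-0.18,"z":-0.06,"turn":-0.12},{"x":-0.32,"y":-0.18,"z":-0.06,"turn":-0.12}]' 0 40
python3 - <<'E'
from h import *
# instrument frame; lid upright top edge
O=np.array([.603,.032]);a=np.radians(-6.8);M=np.array([[np.cos(a),-np.sin(a)],[np.sin(a),np.cos(a)]])
for n,p in (("lid top front",(240+79/3.7,120+303/3.7)),("lid top rear",(240+117/3.7,120+22/3.7))):
    P=onz("top",p,.316)[:2]; print(n,(M.T@(P-O)).round(4))
for n,p in (("carousel",(240+230/3.7,120+228/3.7)),):
    P=onz("top",p,.09)[:2]; print(n,(M.T@(P-O)).round(4))
o=env.get_obs(); t=o["tool_pos"]; print(t,o["tool_rot"],"inst",M.T@(t[:2]-O), "target world",O+M@[.075,.115],"key4",O+M@[-.134,-.115])
E
```

```text
lid top front [-0.0077  0.0292]
lid top rear [0.158  0.0308]
carousel [ 0.0735 -0.0571]
[0.15432554 0.63094116 0.24059979] [-1.79903954e+02  5.17035951e-03  1.66261523e+02] inst [-0.51643527  0.54160308] target world [0.69108887 0.13731074] key4 [ 0.45632617 -0.0663249 ]invalid input
```

```bash
python3 -m crank '[{"x":-0.01,"y":-0.005,"z":-0.02,"turn":0},{"x":-0.03,"y":-0.015,"z":-0.05,"turn":0},{"x":-0.06,"y":-0.03,"z":-0.06,"turn":0},{"x":-0.1,"y":-0.055,"z":-0.06,"turn":-0.03},{"x":-0.14,"y":-0.08,"z":-0.06,"turn":-0.06},{"x":-0.18,"y":-0.1,"z":-0.06,"turn":-0.09},{"x":-0.22,"y":-0.125,"z":-0.06,"turn":-0.12},{"x":-0.26,"y":-0.145,"z":-0.06,"turn":-0.12},{"x":-0.29,"y":-0.165,"z":-0.06,"turn":-0.12},{"x":-0.31,"y":-0.175,"z":-0.06,"turn":-0.12},{"x":-0.32,"y":-0.18,"z":-0.06,"turn":-0.12},{"x":-0.32,"y":-0.18,"z":-0.06,"turn":-0.12}]' 0 40
```

```text
time_s: 1.6
tool_pos: [0.423, 0.3801, 0.3023]
tool_rot: [180.0, 0.0, 173.1]
force: [-0.3, -0.3, 0.1]
grip_width: 0.0003
grasp_force: 0.0
```

```bash
python3 -m crank '[{"x":-0.01,"y":-0.005,"z":0,"turn":0},{"x":-0.04,"y":-0.025,"z":0,"turn":0},{"x":-0.08,"y":-0.055,"z":0,"turn":0},{"x":-0.12,"y":-0.085,"z":0,"turn":0},{"x":-0.16,"y":-0.115,"z":0,"turn":0},{"x":-0.2,"y":-0.14,"z":0,"turn":0},{"x":-0.235,"y":-0.165,"z":0,"turn":0},{"x":-0.265,"y":-0.19,"z":0,"turn":0},{"x":-0.285,"y":-0.2,"z":0,"turn":0},{"x":-0.295,"y":-0.205,"z":0,"turn":0},{"x":-0.295,"y":-0.205,"z":0,"turn":0}]'
python3 - <<'E'
from h import *
for n in("scene","top"): cv2.imwrite(f"pics/{n}1.png",imaging.read_camera(n)[:,:,::-1])
E
```

```text
time_s: 2.98
tool_pos: [0.6909, 0.1421, 0.3011]
tool_rot: [-180.0, -0.0, 173.2]
force: [-0.5, 0.4, -0.6]
grip_width: 0.0004
grasp_force: 0.0
```

View pics/scene1.png

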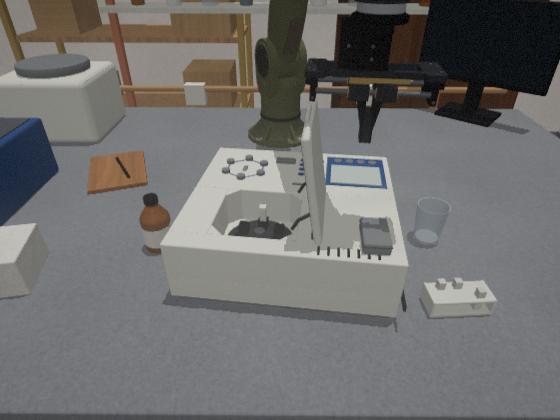

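The scene view shows the closed fingers hanging at (368,140), left of the upright lid whose top is at (315,108). The gripper body clears the lid's top edge. I'll push the lid over along its arc.

```bash
python3 -m crank '[{"x":0,"y":-0.015,"z":0,"turn":0},{"x":0,"y":-0.035,"z":0,"turn":0},{"x":0,"y":-0.05,"z":0,"turn":0},{"x":0,"y":-0.06,"z":0.001,"turn":0},{"x":0,"y":-0.07,"z":0.001,"turn":0},{"x":0,"y":-0.08,"z":0.002,"turn":0},{"x":0,"y":-0.09,"z":0.003,"turn":0},{"x":0,"y":-0.1,"z":0.004,"turn":0},{"x":0,"y":-0.11,"z":0.007,"turn":0},{"x":0,"y":-0.12,"z":0.01,"turn":0},{"x":0,"y":-0.12,"z":0.01,"turn":0}]'
python3 - <<'E'
from h import *
cv2.imwrite("pics/scene2.png",imaging.read_camera("scene")[:,:,::-1])
E
```

```text
time_s: 4.45
tool_pos: [0.6763, 0.0202, 0.2914]
tool_rot: [-179.9, -0.0, 173.0]
force: [0.4, -0.2, -0.0]
grip_width: 0.0005
grasp_force: 0.0
```

View pics/scene2.png

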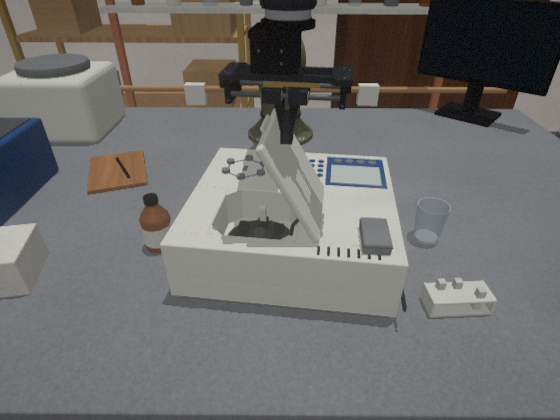

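The lid is at about 60° with the fingers behind it, top edge near (272,118). I'll continue down the arc.

```bash
python3 -m crank '[{"x":0,"y":-0.015,"z":0.007,"turn":0},{"x":0,"y":-0.03,"z":0.015,"turn":0},{"x":0,"y":-0.042,"z":0.024,"turn":0},{"x":0,"y":-0.054,"z":0.033,"turn":0},{"x":0,"y":-0.064,"z":0.044,"turn":0},{"x":0,"y":-0.074,"z":0.056,"turn":0},{"x":0,"y":-0.081,"z":0.069,"turn":0},{"x":0,"y":-0.088,"z":0.082,"turn":0},{"x":0,"y":-0.094,"z":0.096,"turn":0},{"x":0,"y":-0.097,"z":0.106,"turn":0},{"x":0,"y":-0.098,"z":0.111,"turn":0}]'
python3 -m crank '[{"x":0,"y":-0.001,"z":0.005,"turn":0},{"x":0,"y":-0.002,"z":0.01,"turn":0},{"x":0,"y":-0.002,"z":0.014,"turn":0},{"x":0,"y":-0.002,"z":0.017,"turn":0},{"x":0,"y":-0.002,"z":0.018,"turn":0},{"x":0,"y":-0.002,"z":0.018,"turn":0},{"x":0,"y":-0.002,"z":0.018,"turn":0}]'
```

```text
time_s: 5.88
tool_pos: [0.6645, -0.0751, 0.1797]
tool_rot: [-180.0, -0.1, 173.1]
force: [-0.6, -0.4, 2.4]
grip_width: 0.0004
grasp_force: 0.5
time_s: 6.75
tool_pos: [0.6647, -0.077, 0.1654]
tool_rot: [180.0, 0.1, 173.1]
force: [-4.4, 0.5, 11.5]
grip_width: 0.0004
grasp_force: 6.0
```

The tool stopped at TCP z 0.165, so the tip is at 0.146, with 11 N down: the lid is shut. I'll lift, go above key 4 and check with a picture.

```bash
python3 -m crank '[{"x":0,"y":0,"z":-0.02,"turn":0},{"x":0.01,"y":0,"z":-0.04,"turn":0},{"x":0.035,"y":-0.005,"z":-0.04,"turn":0},{"x":0.07,"y":-0.005,"z":-0.04,"turn":0},{"x":0.105,"y":-0.01,"z":-0.04,"turn":0},{"x":0.14,"y":-0.014,"z":-0.04,"turn":0},{"x":0.17,"y":-0.014,"z":-0.04,"turn":0},{"x":0.195,"y":-0.014,"z":-0.035,"turn":0},{"x":0.205,"y":-0.014,"z":-0.02,"turn":0},{"x":0.208,"y":-0.014,"z":-0.01,"turn":0},{"x":0.208,"y":-0.014,"z":-0.01,"turn":0}]'
python3 - <<'E'
from h import *
a=imaging.read_camera("scene")[:,:,::-1]; t=env.get_obs()["tool_pos"]
print(t,"tip px",proj("scene",t-[0,0,.019]),"key4 px",proj("scene",[.4567,-.0665,.138]))
cv2.imwrite("pics/scene3.png",cv2.resize(a[70:270,160:420],None,fx=3,fy=3))
E
```

```text
time_s: 8.12
tool_pos: [0.4562, -0.0657, 0.1724]
tool_rot: [180.0, -0.0, 173.1]
force: [-0.3, 0.1, -0.6]
grip_width: 0.0004
grasp_force: 0.0
[ 0.45675607 -0.06577659  0.17288836] tip px [248.96617544 150.12865894] key4 px [248.98291694 156.48643316]
```

View pics/scene3.png

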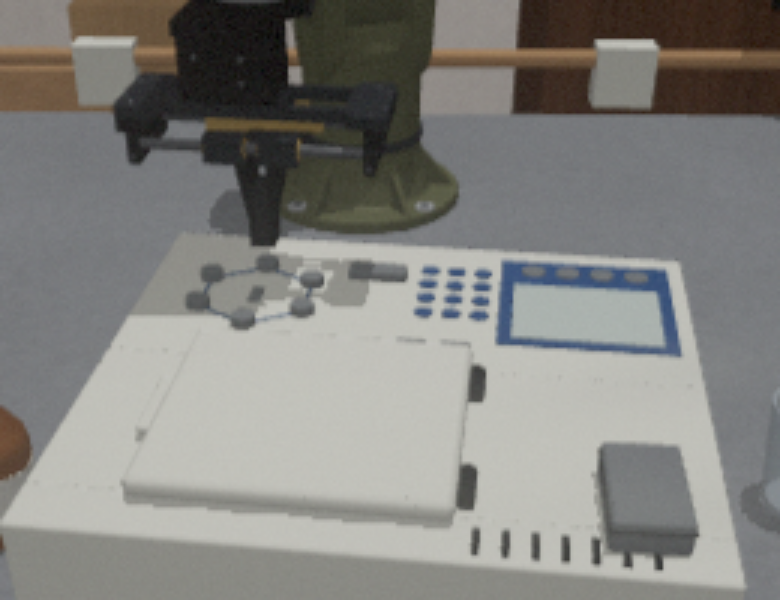

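The picture shows the lid flat on the deck and the fingertip at crop (265,242), right above key 4 at (267,263). I'll press it.

```bash
python3 -m crank '[{"x":0,"y":0,"z":0.008,"turn":0},{"x":0,"y":0,"z":0.014,"turn":0},{"x":0,"y":0,"z":0.018,"turn":0},{"x":0,"y":0,"z":0.021,"turn":0},{"x":0,"y":0,"z":0.022,"turn":0},{"x":0,"y":0,"z":0.022,"turn":0},{"x":0,"y":0,"z":0.022,"turn":0}]'
```

```text
time_s: 9.05
tool_pos: [0.4566, -0.0658, 0.1522]
tool_rot: [180.0, 0.0, 173.1]
force: [-4.7, 0.8, 13.1]
grip_width: 0.0004
grasp_force: 6.3
```

Key 4 is fully down: tip at 0.133, 13 N. I'll release it, then move above the start key.

```bash
python3 -m crank '[{"x":0,"y":0,"z":-0.01,"turn":0},{"x":0,"y":0,"z":-0.03,"turn":0},{"x":0,"y":0.015,"z":-0.035,"turn":0},{"x":0,"y":0.035,"z":-0.035,"turn":0},{"x":0,"y":0.055,"z":-0.035,"turn":0},{"x":-0.002,"y":0.075,"z":-0.035,"turn":0},{"x":-0.002,"y":0.084,"z":-0.03,"turn":0},{"x":-0.002,"y":0.084,"z":-0.022,"turn":0},{"x":-0.002,"y":0.084,"z":-0.022,"turn":0}]'
python3 - <<'E'
from h import *
a=imaging.read_camera("scene")[:,:,::-1]; t=env.get_obs()["tool_pos"]
print(t,"tip px",proj("scene",t-[0,0,.019]),"start px",proj("scene",[.468,.0173,.138]))
cv2.imwrite("pics/scene4.png",cv2.resize(a[70:220,180:360],None,fx=4,fy=4))
E
```

```text
time_s: 10.18
tool_pos: [0.4677, 0.0166, 0.1714]
tool_rot: [-179.9, -0.1, 173.1]
force: [0.7, -0.1, -0.0]
grip_width: 0.0006
grasp_force: 0.0
[0.4679901  0.01660406 0.17194986] tip px [285.39008513 152.85408212] start px [285.66860819 158.89192394]
```

View pics/scene4.png

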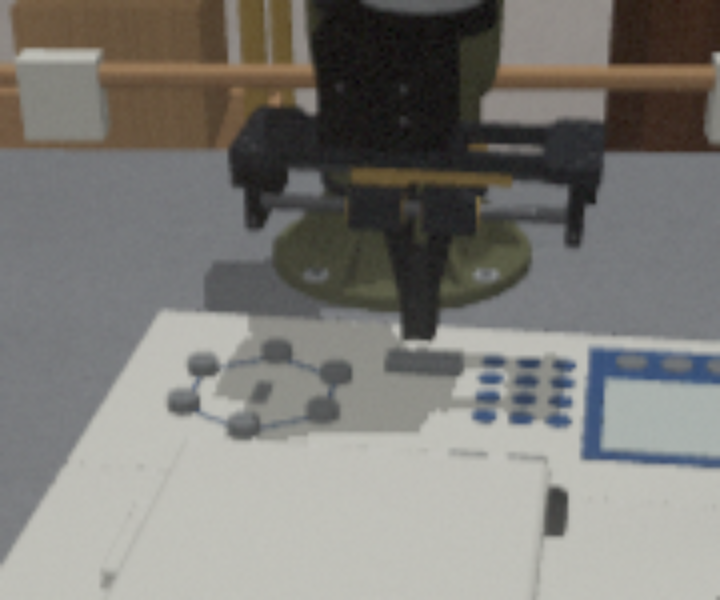

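The tip at crop (418,335) is right above the start key at (424,360), and the ring keys are up.

```bash
python3 -m crank '[{"x":0,"y":0,"z":0.008,"turn":0},{"x":0,"y":0,"z":0.014,"turn":0},{"x":0,"y":0,"z":0.018,"turn":0},{"x":0,"y":0,"z":0.021,"turn":0},{"x":0,"y":0,"z":0.022,"turn":0},{"x":0,"y":0,"z":0.022,"turn":0},{"x":0,"y":0,"z":0.022,"turn":0}]'
python3 -m crank '[{"x":0,"y":0,"z":-0.01,"turn":0},{"x":0,"y":0,"z":-0.03,"turn":0},{"x":0,"y":0,"z":-0.06,"turn":0},{"x":0,"y":0,"z":-0.09,"turn":0},{"x":0,"y":0,"z":-0.1,"turn":0},{"x":0,"y":0,"z":-0.1,"turn":0},{"x":0,"y":0,"z":-0.1,"turn":0}]'
python3 - <<'E'
from h import *
a=imaging.read_camera("scene")[:,:,::-1]
cv2.imwrite("pics/scene5.png",a)
E
```

```text
time_s: 11.1
tool_pos: [0.4683, 0.0171, 0.1522]
tool_rot: [180.0, -0.0, 173.1]
force: [-5.0, -1.6, 12.2]
grip_width: 0.0005
grasp_force: 6.3
time_s: 11.98
tool_pos: [0.4678, 0.0174, 0.2492]
tool_rot: [-180.0, -0.1, 173.1]
force: [-0.0, -0.6, -0.0]
grip_width: 0.0007
grasp_force: 0.0
```

View pics/scene5.png

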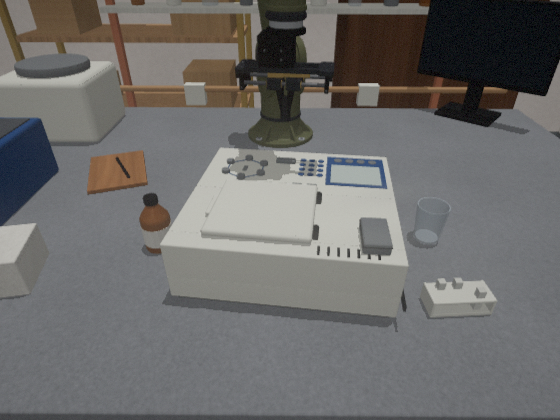

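The start key went fully down (12 N at tip height 0.133) and has been released. The lid is shut around (263,210), nothing else has moved, and the arm is clear.

```bash
python3 -c "
from cell import env
print(env.sign_off())"
```

```text
the job is handed in; nothing more can be done
None
```

I pushed the lid shut, pressed and released key 4 (the frontmost, matching the cuvette's well), then did the same with the start key, and handed the job in at about 12 s; sign-off returned no verdict.

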